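# Refit the filter cover of a bench air cleaner

### The arm

A 6-joint arm with a two-finger parallel gripper is mounted at the origin on the work surface. World frame = base frame: x ahead of the robot, y to its left, z up, the work surface at z = 0. Lengths are in m, angles in rad, forces in N, time in s.
With the tool pointing down it reaches from about 0.325 to 0.9 m from the base axis. Payload 6.1 kg.
Tool frame: the origin (TCP) lies at the very end of the fingers, on their centre line; the grasp point (between the pads) lies 19 mm behind it; z points along the fingers, y is the line along which they close (so a half turn about z gives the same grasp; the last joint's range is limited). The gripper opens to 85 mm and grips with 20 to 120 N. Pads are 22 mm wide; open, the fingers measure 114 mm over their backs; the gripper's body (76 mm by 85 mm) begins 54 mm behind the grasp point. The pads swing forward as they close: fully open they stand 13 mm farther back than shut.
Start: joints at [-1.444, 0.22, 1.526, -0, 1.395, -0.126], TCP at [0.156, -0.605, 0.197] pointing down, gripper open.
Joint ranges: [-2.98, 2.98], [-0.91, 2.08], [0.09, 2.57], [-1.24, 4.39], [0.2, 2.65], [-2.68, 2.68]. Speed limits (rad/s): [2.57, 2.57, 3.01, 3.14, 3.14, 3.14].

### API

Orientations are given as a rotation vector (axis times angle).
In Python, from rig import arm gives the robot as it stands.
- The arm moves only by the tool handwheel, called after "Call:" as name(argument=value, ...) on one line, values as JSON. Schema: {"type":"object","properties":{"moves":{"type":"array","items":{"type":"array","items":{"type":"number"},"minItems":6,"maxItems":6},"minItems":1,"maxItems":8},"finger_gap":{"type":"number"},"grip_n":{"type":"number"},"only":{"type":"string"},"quiet":{"type":"boolean"},"lines":{"type":"string"}},"required":["moves"],"additionalProperties":false}. moves is a list of rows, 1 to 8 of them, each of 6 numbers: dx, dy, dz in m, then a rotation vector rx, ry, rz in rad; each row is the pose to reach, as a shift and turn from the pose commanded when the call began, along the tool's axes at that moment; what a row does not reach only later rows make up. A row lasts 1/8 s, in which the tool goes at most 0.0625 m and 0.188 rad, less where a joint would pass 70% of its speed; a pose out of reach is approached as far as the arm can. finger_gap is the finger opening in m, set as the call begins (left out keeps the last). The fingers move at their own pace and stop on an object; grip_n is the grip in N (left out, the last holds). Time passes only in rows, so rows that do not move let the fingers close. The tool returns the time, the measured TCP pose, the force, the opening and the grip force at its end. only (a regular expression) keeps the lines of the reply that match it, lines (a string "A,B") keeps lines A to B, and quiet returns only ok. Input that does not fit is refused with a message, and nothing moves.
- arm.sense(): the state, without advancing time (a new reading comes with each control period).
- arm.get_image(name): name is "side" or "top" or "wrist"; returns a dict with "image" (384x512x3 uint8, red, green, blue), "z_map" (384x512 float32, m along the optical axis (not along the pixel's ray), 0 where there is no reading), "mtx" (3x3 intrinsics, pixels), "T" (4x4, takes a point from camera to world coordinates). Camera axes: x right, y down, z forward; pixel columns grow to the right and rows downward; lengths in m; the calibration is good to about 2 mm. A picture is of the moment at which its call begins.
- arm.close_job(): hands the job in; it is judged then, once.
The state is a dict: "clock": time; "joint_pos": joint angles; "dq": joint speeds; "joint_torque": joint torques, N m; "ee_pos": TCP position; "ee_rot": TCP orientation; "contact_force": force on the tool from outside, world axes, zero at the start; "ft_torque": the same for the moment, N m; "finger_gap": finger opening in m; "gripper_force": force on a finger pad.
Only numpy, scipy, OpenCV 4.12 (cv2) and the standard library are available. Lean on these libraries where they do the work, as an engineer would, in place of code of your own. Each camera call takes 0.05 s, during which the arm holds its last target. There are 200 camera calls.

### The job

The bench air cleaner has its new filter in, so put its cover plate back on: take the plate by its handle, lay it over the filter opening and slide it about lightly until both holes drop over the filter's two studs and it lies flush on the deck, then turn both clips fully in over the plate's edges. Do not force the plate down or drop it on the studs, which are only pressed into the light filter frame, and leave everything else on the bench where it is.

Things in the scene. Friction and masses are not known exactly. Their poses are not given: they have to be found in the camera images.
- cleaner: The air cleaner, fixed: a low grey sheet-steel cabinet, 300 (its x) by 360 (its y) by 140 mm high; origin at the centre of its underside on the bench, z up, front (switches) at -x. Its top is the deck, with the filter opening in the middle and a turn clip either side. Until the cover is down on the deck, pushing it on the studs in any direction with over 25 N spoils the filter frame.
- opening (a point): Centre of the filter opening, 120 (x) by 210 (y) mm, at deck height (140 mm); fixed to the cleaner. In it, its top 1 mm below the deck, sits a black-framed filter cassette, 100 by 190 mm, square to the cabinet but with play: it stands anywhere up to 9 mm off centre in x and in y. This is not measured; it grips its seat and does not shift in use. For its studs see stud_tips.
- stud_tips (a point): Where the middle between the tips of the cassette's two studs would be if the cassette sat dead centre: 14 mm above point opening, fixed to the cleaner. The real studs are up to 9 mm off this in the cleaner's x and y. They are upright, steel, 8 mm in diameter, bevelled over the last 2 mm, 162 mm apart along the cleaner's y (81 mm either side of their middle), 14 mm above the deck.
- cover: The cover plate, loose, flat on the bench: grey-painted aluminium, 150 (its x) by 240 (its y) by 5 mm, 0.4 to 0.6 kg, the same either way round; origin at the centre of its underside, z up. Its black handle is a bar along its y, 12 mm wide (x), 110 mm long, 31 to 47 mm above the origin. Fitted, its y lies along the cleaner's y, its underside on the deck.
- hole_a (a point): Centre of the cover's 11 mm through hole at +81 mm on its y axis, level with the plate's underside.
- hole_b (a point): Centre of the cover's 11 mm through hole at -81 mm on its y axis, level with the plate's underside.
- clip_near (a joint): Angle (rad) of the turn clip on the robot's side, on an upright pivot at (-98, 0) mm in the cleaner's frame: a flat arm 18 mm wide, reaching 42 mm from the pivot, 6.5 to 9.5 mm above the deck, so it passes over a seated plate. 0: open, arm to the cleaner's +y; turns clockwise seen from above to 1.57: closed, arm to +x (stop at 1.6). About 1 N at the knob turns it; it stays where left.
- clip_near_knob (a point): Top centre of the near clip's upright black knob, 12 mm in diameter, 24 mm tall, top 33.5 mm above the deck, 30 mm from the clip's pivot.
- clip_far (a joint): The same clip on the far side, pivot at (+98, 0) mm in the cleaner's frame. 0: open, arm to the cleaner's -y; turns clockwise seen from above to 1.57: closed, arm to the cleaner's -x (stop at 1.6).
- clip_far_knob (a point): Top centre of the far clip's knob, of the same size as the near one's.
- old_cassette: Bystander: the used filter cassette with sooty pleats, the same 100 by 190 by 54 mm frame with two studs, lying on the bench; origin under its centre.
- sponge: Bystander: soot sponge, a beige block 75 by 50 by 45 mm; origin under its centre.
- brush: Bystander: dusting brush lying on the bench.
- sprayer: Bystander: clear bottle, 68 mm in diameter, 190 mm tall.
- screw_jar: Bystander: small jar of 40 mm diameter, 50 mm tall, standing on the cleaner's deck at its corner nearest the robot on the right.

How it is judged:
On the way:
1. the cover lies flush on the deck with both holes over the studs, both clips still open (z of hole_a in the frame of cleaner between 0.137 and 0.1425 m and z of hole_b in the frame of cleaner between 0.137 and 0.1425 m and x of cover in the frame of cleaner between -0.014 and 0.014 m and y of cover in the frame of cleaner between -0.014 and 0.014 m and angle between the y axis of cover and the y axis of cleaner, either way round below 0.08 rad and value of joint each of clip_near, clip_far below 0.6 rad), for 0.2 s.
At the end, for the whole second after the job is handed in: The cover lies still and flush: both hole sites within -3 to +2.5 mm of the deck's height, its centre within 14 mm of the cleaner's centre in the cleaner's x and y, its long axis within 0.08 rad of the cleaner's y; both clips are turned in beyond 1.3 rad (z of hole_a in the frame of cleaner between 0.137 and 0.1425 m and z of hole_b in the frame of cleaner between 0.137 and 0.1425 m and x of cover in the frame of cleaner between -0.014 and 0.014 m and y of cover in the frame of cleaner between -0.014 and 0.014 m and angle between the y axis of cover and the y axis of cleaner, either way round below 0.08 rad and value of joint each of clip_near, clip_far above 1.3 rad and linear speed of cover below 0.01 m/s); the robot touches nothing.
It fails at once if the cover, not yet down on the deck, was pushed against the studs or anything else of the cleaner with more than 25 N (contact force between cover and cleaner above 25 N and z of cover in the frame of cleaner above 0.143 m).
It fails at once if a bystander was moved by more than 30 mm (distance of any of old_cassette, sponge, brush, sprayer, screw_jar from where it was at the start of the episode above 0.03 m).
It also fails if it takes over 72 s, if anything falls off the work surface, if the arm or the gripper's body presses on something with over 40 N, if the wrist force passes 120 N, or if a joint passes its speed limit or range.

## Working session

There is one attempt and no reset: what is moved stays moved. The work goes in short steps, Python scripts to look and compute and a tool call to move; the robot and the scene stay as the last step left them, time stands still between calls to the robot, and variables do not carry over. Pictures are saved under pics/ and viewed, at most 10 in all, crops included, and the job is handed in when it is done.

```bash
mkdir -p pics
```

Create h.py:
```python
import numpy as np, cv2
from rig import arm
from scipy.spatial.transform import Rotation as R
def snap(n,f):
    d=arm.get_image(n); cv2.imwrite(f'pics/{f}.png',cv2.cvtColor(d['image'],cv2.COLOR_RGB2BGR)); np.savez(f'{f}.npz',**d); return d
def px(d,u,v,z=None):
    K=d['mtx'];T=d['T'];r=T[:3,:3]@np.linalg.solve(K,[u,v,1.]);o=T[:3,3]
    s=d['z_map'][int(round(v)),int(round(u))] if z is None else (z-o[2])/r[2]
    return o+s*r
```

Run:
```python
from h import *
a=snap('top','t1');b=snap('side','s1')
cv2.imwrite('pics/both.png',cv2.resize(cv2.cvtColor(a['image'],cv2.COLOR_RGB2BGR),(800,600)))
print(a['T'],a['mtx'],b['T']); print(arm.sense())
```

```text
[[ 0.00482692 -0.98181435  0.18978219  0.23104241]
 [-0.99995265 -0.00634263 -0.00737998 -0.00251155]
 [ 0.00844949 -0.18973759 -0.98179848  1.8254359 ]
 [ 0.          0.          0.          1.        ]] [[409.14251597   0.         256.12498881]
 [  0.         409.14251597 198.42193644]
 [  0.           0.           1.        ]] [[-0.75482879 -0.40630336  0.51492822 -0.23630201]
 [-0.65554137  0.4405629  -0.61332687  0.94112862]
 [ 0.02233849 -0.80051353 -0.59889822  1.04642248]
 [ 0.          0.          0.          1.        ]]
{'clock': 0.1, 'joint_pos': array([-1.44411911e+00,  2.21194268e-01,  1.52745079e+00, -8.46589237e-08,
        1.39468094e+00, -1.26118569e-01]), 'dq': array([ 0.00128881, -0.00258733, -0.00406485,  0.0001761 ,  0.0005114 ,
       -0.00103224]), 'joint_torque': array([ 1.23085214e-03, -4.98244107e+01, -3.90547442e+01, -2.10559001e-04,
        5.62125002e-03,  1.95541094e-05]), 'ee_pos': array([ 0.15623141, -0.60456211,  0.19630386]), 'ee_rot': array([-3.11481082e+00, -3.95815703e-01,  8.90934553e-07]), 'contact_force': array([-0.12993487, -0.66558178, -0.17160717]), 'ft_torque': array([-0.00277852,  0.00440528, -0.00028034]), 'gripper_force': 0.0, 'finger_gap': 0.08525645761238311}
```

View pics/both.png

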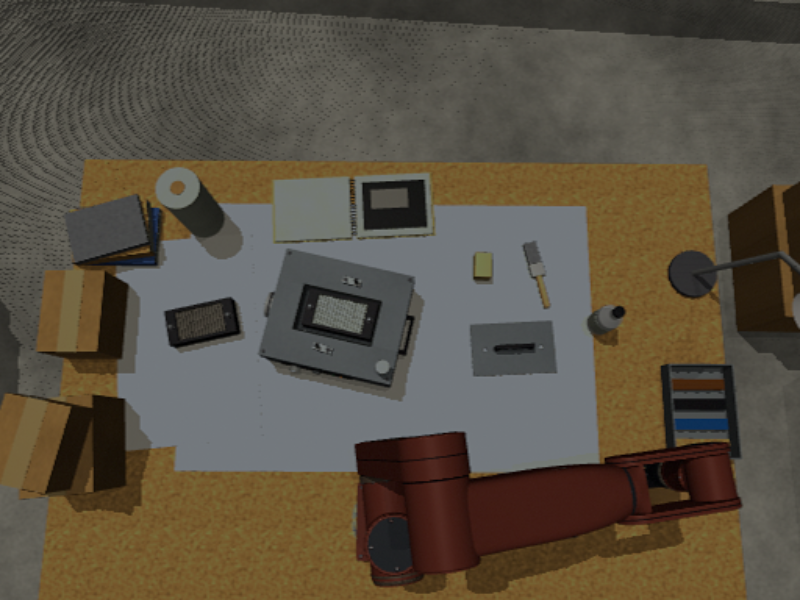

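View pics/s1.png

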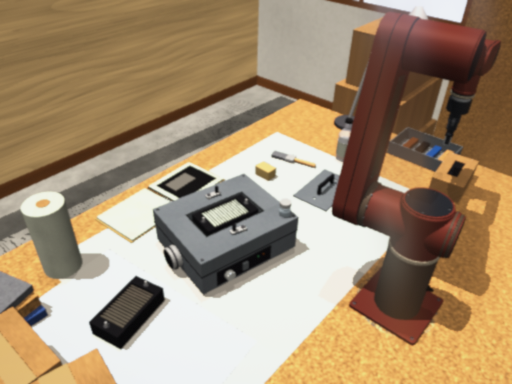

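The top view shows the cleaner at about (340,317) px of 800x600, turned ~-12°. The cover is at about (513,348), nearly square to the base, with the jar at the deck corner (383,367). Next I fit the outlines from depth.

Run:
```python
from h import *
d=np.load('t1.npz');z=d['z_map'];K=d['mtx'];T=d['T']
v,u=np.mgrid[:384,:512]
P=np.stack([(u-K[0,2])/K[0,0]*z,(v-K[1,2])/K[1,1]*z,z],-1)@T[:3,:3].T+T[:3,3]
m=(abs(P[...,2]-.14)<.012)&(u>160)&(u<275)&(v>150)&(v<255)
p=P[m][:,:2].astype('f4');print('deck',cv2.minAreaRect(p),np.median(P[m][:,2]))
c=(u>298)&(u<360)&(v>200)&(v<245)
g=cv2.cvtColor(d['image'],cv2.COLOR_RGB2GRAY)
q=c&(P[...,2]>.02)
print('handle',cv2.minAreaRect(P[q][:,:2].astype('f4')),P[q][:,2].max(),P[q].mean(0))
q=(c&(g<128)).astype('u1');print(np.median(g[c]),g[205:240:5,330],g[222,295:365:4])
I=cv2.cvtColor(d['image'],cv2.COLOR_RGB2BGR)
a=cv2.resize(I[155:250,162:274],None,fx=5,fy=5,interpolation=3)
b=cv2.resize(I[200:245,298:360],None,fx=4,fy=4,interpolation=3)
o=np.zeros((475,800,3),'u1');o[:,:560]=a;o[:180,560:800]=b[:,:240];cv2.imwrite('pics/crop.png',o)
```

```text
deck ((0.5447170734405518, 0.15417711436748505), (0.36176079511642456, 0.3024545907974243), 77.48457336425781) 0.13842170173420598
handle ((0.3784103989601135, -0.18340452015399933), (0.060953691601753235, 0.46264776587486267), 31.663190841674805) 1.8254359046951294 [ 0.44960641 -0.3041241   0.22695585]
77.0 [120  75  76  26  47  77  77] [119 120  77  79  68  67  21  24  23  21  11   2  76  95  74 106 119 119]
```

View pics/crop.png

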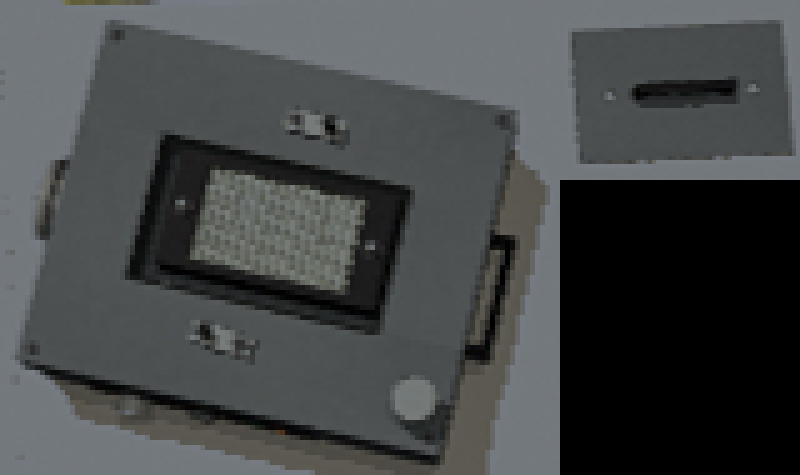

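The crop shows the cassette studs at crop (181,204) and (371,246), and the cover holes at crop (610,96) and (753,89). The near clip's knob is at about (205,330), the far clip's at about (338,130).

Run:
```python
from h import *
d=np.load('t1.npz')
f=lambda x,y,z:px(d,162+x/5-.4,155+y/5-.4,z)
g=lambda x,y,z:px(d,298+(x-560)/4-.4,200+y/4-.4,z)
s=[f(181,204,.154),f(371,246,.154)];print('studs',s,np.linalg.norm(s[0]-s[1]),np.mean(s,0),np.arctan2(*(s[0]-s[1])[:2])*57.3)
h=[g(610,96,.005),g(753,89,.005)];print('holes',h,np.linalg.norm(h[0]-h[1]),np.mean(h,0),np.arctan2(*(h[0]-h[1])[:2])*57.3)
c=[g(*q,.005) for q in [(572,32),(782,21),(793,154),(580,162)]];print('corn',np.mean(c,0))
k=[f(x,y,.14) for x,y in [(107,22),(516,110),(438,462),(20,366)]];print('deck',k,np.mean(k,0))
s=arm.sense();print(R.from_rotvec(s['ee_rot']).as_matrix().round(3))
```

```text
studs [array([0.56537298, 0.22772655, 0.154     ]), array([0.53086296, 0.06913734, 0.154     ])] 0.16230058335931655 [0.54811797 0.14843194 0.154     ] 12.277443351522505
holes [array([ 0.4695201 , -0.25875929,  0.005     ]), array([ 0.47838379, -0.41964383,  0.005     ])] 0.1611285201859153 [ 0.47395194 -0.33920156  0.005     ] -3.153670714174079
corn [ 0.47480849 -0.33953467  0.005     ]
deck [array([0.72621461, 0.29780224, 0.14      ]), array([ 0.65131794, -0.05151082,  0.14      ]), array([0.35374707, 0.01224047, 0.14      ]), array([0.43082899, 0.35815322, 0.14      ])] [0.54052715 0.15417128 0.14      ]
[[ 0.968  0.25  -0.   ]
 [ 0.25  -0.968  0.002]
 [ 0.    -0.002 -1.   ]]
```

Call:
handwheel(moves=[[0.374,-0.178,0,0,0,-1.373],[0.374,-0.178,0,0,0,-1.373],[0.374,-0.178,0,0,0,-1.373],[0.374,-0.178,0,0,0,-1.373],[0.374,-0.178,0,0,0,-1.373],[0.374,-0.178,0,0,0,-1.373],[0.374,-0.178,0,0,0,-1.373],[0.374,-0.178,0,0,0,-1.373]], finger_gap=0.085)

```text
clock: 1.1
ee_pos: [0.4758, -0.3365, 0.1967]
ee_rot: [-2.15, -2.289, -0.001]
contact_force: [-0.4, 1.0, 0.1]
finger_gap: 0.0851
gripper_force: 0.0
```

Call:
handwheel(moves=[[0,0,0,0,0,0]])

```text
clock: 1.23
ee_pos: [0.474, -0.3385, 0.1967]
ee_rot: [-2.158, -2.282, 0.0]
contact_force: [-0.3, -0.6, 0.6]
finger_gap: 0.0851
gripper_force: 0.0
```

Run:
```python
from h import *
d=snap('wrist','w1');s=arm.sense();M=R.from_rotvec(s['ee_rot']).as_matrix();print(s['ee_pos'],M.round(3),d['T'].round(3))
```

```text
[ 0.47372158 -0.33899757  0.19685209] [[-0.054  0.999 -0.001]
 [ 0.999  0.054  0.   ]
 [ 0.001 -0.001 -1.   ]] [[ 0.998  0.054  0.014  0.47 ]
 [ 0.056 -0.96  -0.274 -0.269]
 [-0.001  0.275 -0.962  0.374]
 [ 0.     0.     0.     1.   ]]
```

View pics/w1.png

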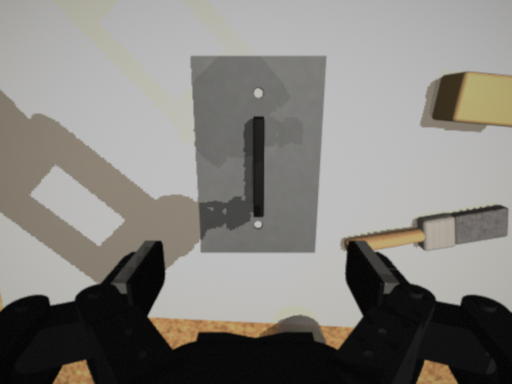

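The wrist view shows the plate with its holes at (258,93) and (258,225), and the handle from (258,117) to (258,216), between the fingers.

Run:
```python
from h import *
d=np.load('w1.npz');a=px(d,258.3,93,.005);b=px(d,257.8,225,.005);c=(a+b)/2;e=a-b
s=arm.sense();M=R.from_rotvec(s['ee_rot']).as_matrix()
print(a,b,np.linalg.norm(e),c,np.degrees(np.arctan2(-e[0],e[1])),M.T@(np.r_[c[:2],.0205]-s['ee_pos']))
```

```text
[ 0.47242947 -0.25794407  0.005     ] [ 0.4814027  -0.41975432  0.005     ] 0.16205886602735198 [ 0.47691608 -0.3388492   0.005     ] 3.174100756585833 [-1.12450724e-04  3.31290716e-03  1.76349934e-01]
```

Call:
handwheel(moves=[[0,0.002,0.06,0,0,0],[0,0.002,0.12,0,0,0],[0,0.002,0.15,0,0,0],[0,0.002,0.17,0,0,0],[0,0.002,0.176,0,0,0],[0,0.002,0.176,0,0,0]])

```text
clock: 2.02
ee_pos: [0.4764, -0.3399, 0.0222]
ee_rot: [2.159, 2.28, 0.0]
contact_force: [0.3, -0.2, -0.0]
finger_gap: 0.0849
gripper_force: 0.0
```

Call:
handwheel(moves=[[0,0,0,0,0,0],[0,0,0,0,0,0],[0,0,0,0,0,0],[0,0,0,0,0,0],[0,0,0,0,0,0],[0,0,0,0,0,0]], finger_gap=0.0, grip_n=60)

```text
clock: 2.78
ee_pos: [0.4759, -0.3391, 0.0213]
ee_rot: [-2.159, -2.282, 0.0]
contact_force: [0.9, 0.3, -0.6]
finger_gap: 0.0
gripper_force: 0.0
```

Run:
```python
from h import *
snap('wrist','w2');print(arm.sense()['finger_gap'])
a=arm.get_image('side');b=np.load('w2.npz')['image'];np.savez('s2.npz',**a)
c=cv2.resize(a['image'][150:230,280:380],(500,400),interpolation=2)
o=np.zeros((400,800,3),'u1');o[:,:500]=c;o[:300,500:]=cv2.resize(b,(400,300))[:,:300]
cv2.imwrite('pics/c2.png',o[...,::-1])
```

```text
0.00034988272360452486
```

View pics/c2.png

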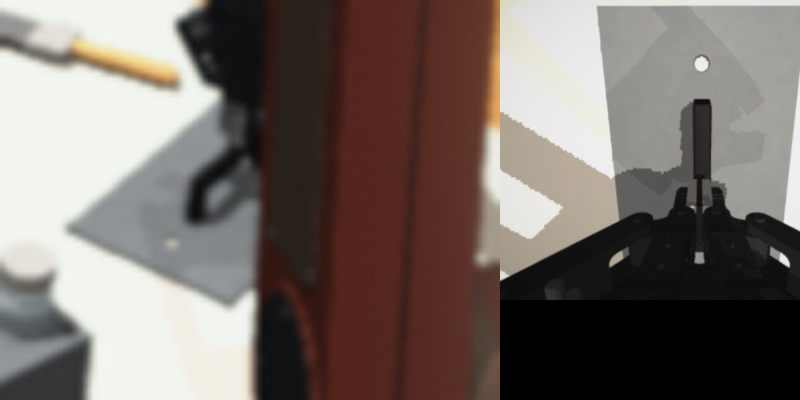

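Run:
```python
from h import *
b=np.load('w2.npz');I=b['image'];
c=cv2.resize(I[200:384,160:360],(800,600),interpolation=2);c=np.clip(c.astype(int)*3,0,255).astype('u1')
cv2.imwrite('pics/c3.png',c[...,::-1]);
for v in range(200,340,10):
  print(v,[round(float(px(b,u,v)[2])*1000) for u in range(232,282,3)])
s=arm.sense();print(s['finger_gap'],s['gripper_force'])
```

```text
200 [6, 5, 7, 6, 5, 46, 49, 47, 48, 48, 49, 48, 47, 4, 5, 7, 5]
210 [5, 6, 6, 6, 6, 46, 48, 48, 47, 47, 48, 47, 47, 6, 7, 6, 5]
220 [7, 6, 5, 7, 7, 46, 48, 49, 47, 48, 48, 48, 48, 6, 4, 6, 6]
230 [6, 5, 5, 62, 60, 62, 62, 61, 62, 63, 62, 62, 62, 5, 6, 6, 6]
240 [65, 199, 65, 72, 74, 73, 73, 73, 73, 74, 74, 73, 73, 64, 65, 64, 65]
250 [75, 74, 75, 83, 82, 83, 83, 83, 82, 82, 82, 84, 84, 75, 76, 75, 76]
260 [84, 85, 91, 91, 91, 92, 91, 92, 91, 91, 92, 91, 92, 90, 85, 84, 85]
270 [102, 103, 102, 100, 101, 100, 94, 93, 94, 94, 101, 100, 101, 101, 102, 103, 103]
280 [107, 108, 107, 106, 107, 106, 100, 93, 95, 99, 106, 107, 107, 107, 107, 106, 107]
290 [113, 113, 113, 113, 113, 108, 100, 93, 93, 101, 107, 112, 113, 113, 113, 113, 113]
300 [124, 125, 125, 122, 116, 104, 102, 93, 94, 102, 104, 115, 121, 125, 124, 125, 125]
310 [130, 129, 128, 123, 106, 104, 101, 94, 94, 102, 104, 106, 122, 128, 129, 129, 129]
320 [133, 133, 129, 122, 106, 104, 48, 48, 47, 49, 104, 105, 123, 129, 133, 133, 133]
330 [137, 133, 127, 123, 107, 108, 6, 6, 6, 6, 107, 108, 122, 126, 134, 136, 136]
-0.0003114311805708754 0.0
```

View pics/c3.png

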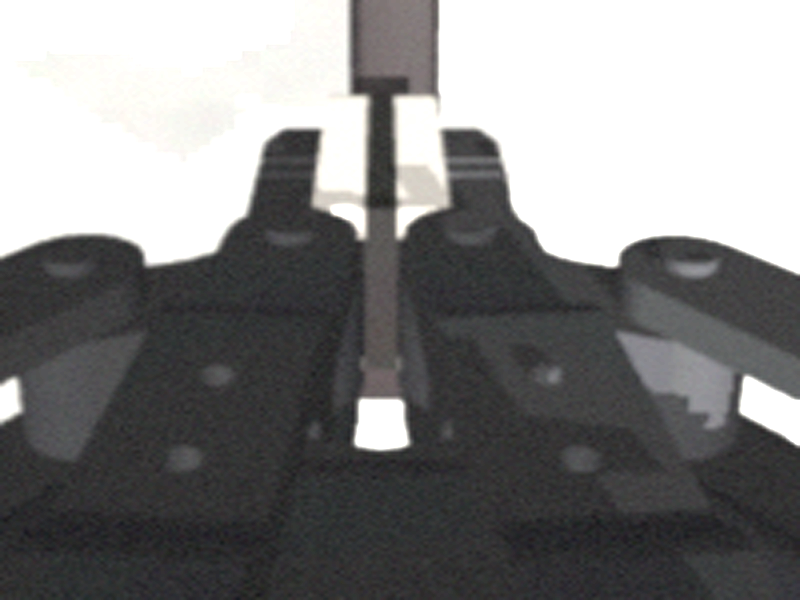

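Run:
```python
from h import *
b=np.load('w2.npz');s=arm.sense();print(s['ee_pos'],s['finger_gap'],s['joint_pos'],b['T'][:3,3])
M=R.from_rotvec(s['ee_rot']).as_matrix()
for u,v in [(255,222),(255,225),(255,227),(255,229),(250,231),(262,231),(255,240),(255,255),(235,240),(276,240),(255,300),(255,320)]:
  p=px(b,u,v);print(u,v,(p*1000).round(),((M.T@(p-s['ee_pos']))*1000).round())
```

```text
[ 0.47589295 -0.33910867  0.02124374] -0.0003114311805708754 [-7.54023245e-01  3.13478388e-01  1.76818274e+00 -1.46320503e-05
  1.06001824e+00 -8.09062243e-01] [ 0.47125102 -0.26962968  0.19873484]
255 222 [ 475. -329.   48.] [ 10.  -1. -27.]
255 225 [ 475. -331.   48.] [  8.  -1. -26.]
255 227 [ 475. -332.   48.] [  7.  -1. -27.]
255 229 [ 475. -328.   61.] [ 11.  -1. -40.]
250 231 [ 472. -328.   64.] [ 11.  -3. -42.]
262 231 [ 478. -328.   64.] [ 11.   3. -43.]
255 240 [ 475. -328.   73.] [ 11.  -1. -52.]
255 255 [ 475. -328.   88.] [ 11.  -1. -66.]
235 240 [ 471. -270.  199.] [  70.   -1. -177.]
276 240 [ 485. -332.   64.] [  7.   9. -43.]
255 300 [ 475. -345.   93.] [ -6.  -1. -72.]
255 320 [ 478. -390.   48.] [-51.  -1. -27.]
```

Picture c3 shows the fingers shut with nothing between them: their ends, at z≈0.061, are above the bar (top 0.047). So the real fingertips sit about 40 mm behind the reported TCP. I'll cross-check that against the earlier open-finger picture.

Run:
```python
from h import *
b=np.load('w1.npz');p0=np.array([.47372,-.33900,.19685]);M=R.from_rotvec([-2.158,-2.282,0]).as_matrix()
for name,us in (('w1',[148,152,156,160,350,354,358]),):
  for v in range(238,275,4):
    print(v,[tuple(((M.T@(px(b,u,v)-p0))*1000).round().astype(int)) for u in us])
```

```text
238 [(np.int64(-102), np.int64(-142), np.int64(196)), (np.int64(-101), np.int64(-136), np.int64(196)), (np.int64(-101), np.int64(-131), np.int64(196)), (np.int64(-101), np.int64(-125), np.int64(195)), (np.int64(-96), np.int64(121), np.int64(185)), (np.int64(-96), np.int64(126), np.int64(184)), (np.int64(-95), np.int64(131), np.int64(183))]
242 [(np.int64(11), np.int64(-47), np.int64(-54)), (np.int64(12), np.int64(-45), np.int64(-54)), (np.int64(11), np.int64(-44), np.int64(-53)), (np.int64(9), np.int64(-43), np.int64(-49)), (np.int64(10), np.int64(42), np.int64(-52)), (np.int64(11), np.int64(43), np.int64(-54)), (np.int64(11), np.int64(45), np.int64(-54))]
246 [(np.int64(11), np.int64(-46), np.int64(-57)), (np.int64(11), np.int64(-44), np.int64(-58)), (np.int64(10), np.int64(-43), np.int64(-55)), (np.int64(8), np.int64(-43), np.int64(-51)), (np.int64(9), np.int64(42), np.int64(-52)), (np.int64(11), np.int64(42), np.int64(-57)), (np.int64(12), np.int64(43), np.int64(-58))]
250 [(np.int64(11), np.int64(-45), np.int64(-61)), (np.int64(11), np.int64(-43), np.int64(-61)), (np.int64(9), np
[... 1420 characters left out ...]
 np.int64(-60)), (np.int64(6), np.int64(42), np.int64(-64))]
270 [(np.int64(6), np.int64(-43), np.int64(-68)), (np.int64(4), np.int64(-43), np.int64(-64)), (np.int64(1), np.int64(-43), np.int64(-59)), (np.int64(-2), np.int64(-43), np.int64(-54)), (np.int64(-2), np.int64(42), np.int64(-55)), (np.int64(1), np.int64(42), np.int64(-60)), (np.int64(4), np.int64(42), np.int64(-64))]
274 [(np.int64(4), np.int64(-43), np.int64(-68)), (np.int64(2), np.int64(-43), np.int64(-65)), (np.int64(-1), np.int64(-43), np.int64(-59)), (np.int64(-4), np.int64(-43), np.int64(-54)), (np.int64(-3), np.int64(42), np.int64(-56)), (np.int64(-1), np.int64(42), np.int64(-60)), (np.int64(3), np.int64(42), np.int64(-65))]
```

Call:
handwheel(moves=[[0,0,0,0,0,0],[0,0,0,0,0,0],[0,0,0,0,0,0],[0,0,0,0,0,0]], finger_gap=0.085)

```text
clock: 3.38
ee_pos: [0.4759, -0.3391, 0.0213]
ee_rot: [-2.159, -2.282, 0.0]
contact_force: [-0.3, -0.1, 0.1]
finger_gap: 0.0723
gripper_force: 0.0
```

Call:
handwheel(moves=[[0,0,0.02,0,0,0],[0,0,0.03,0,0,0],[0,0,0.03,0,0,0]])

```text
clock: 3.75
ee_pos: [0.4746, -0.3379, -0.0108]
ee_rot: [-2.157, -2.279, 0.0]
contact_force: [-0.2, -0.4, 0.1]
finger_gap: 0.0852
gripper_force: 0.0
```

Open tips at -53 mm match shut tips at -40 mm plus the stated 13 mm swing, so the real TCP is 40 mm short of the reported one. I go down the remaining 9 mm and grip.

Call:
handwheel(moves=[[0,0,0.009,0,0,0],[0,0,0.009,0,0,0]])

```text
clock: 4.0
ee_pos: [0.4755, -0.3387, -0.0184]
ee_rot: [-2.159, -2.281, 0.0]
contact_force: [0.3, 0.8, -0.2]
finger_gap: 0.085
gripper_force: 0.0
```

Call:
handwheel(moves=[[0,0,0,0,0,0],[0,0,0,0,0,0],[0,0,0,0,0,0],[0,0,0,0,0,0],[0,0,0,0,0,0],[0,0,0,0,0,0]], finger_gap=0.0, grip_n=80)

```text
clock: 4.75
ee_pos: [0.4763, -0.3394, -0.0172]
ee_rot: [2.159, 2.281, 0.0]
contact_force: [0.1, 1.9, 3.1]
finger_gap: 0.0109
gripper_force: 78.8
```

Call:
handwheel(moves=[[0,0,-0.01,0,0,0],[0,0,-0.03,0,0,0],[0,0,-0.08,0,0,0],[0,0,-0.13,0,0,0],[0,0,-0.18,0,0,0],[0,0,-0.23,0,0,0],[0,0,-0.25,0,0,0],[0,0,-0.25,0,0,0]])

```text
clock: 5.75
ee_pos: [0.4764, -0.3396, 0.2337]
ee_rot: [2.158, 2.28, -0.0]
contact_force: [-0.8, -0.5, -5.9]
finger_gap: 0.011
gripper_force: 78.8
```

Run:
```python
from h import *
def cen(d,u,v,r,dark=True):
    g=cv2.cvtColor(d['image'],cv2.COLOR_RGB2GRAY).astype(float);u0,v0=int(round(u)),int(round(v))
    w=g[v0-r:v0+r+1,u0-r:u0+r+1];w=np.clip(w-np.median(w)-10,0,None);V,U=np.mgrid[v0-r:v0+r+1,u0-r:u0+r+1]
    return (U*w).sum()/w.sum(),(V*w).sum()/w.sum()
d=np.load('t1.npz')
for n,l,z in (('studs',[(197.8,195.4),(235.8,203.8)],.153),('holes',[(310.1,223.6),(345.9,221.9)],.003)):
    p=[px(d,*cen(d,*q,2),z) for q in l];print(n,p,np.mean(p,0),np.linalg.norm(p[0]-p[1]),np.arctan2(*(p[0]-p[1])[:2])*57.3)
# side: predict pixels
s=np.load('s1.npz')
def proj(d,P):
    q=np.linalg.inv(d['T'])@np.r_[P,1];q=d['mtx']@(q[:3]/q[2]);return q[:2]
S=[proj(s,[.5681,.2277,.154]),proj(s,[.5335,.0691,.154])];H=[proj(s,[.4724,-.2579,.003]),proj(s,[.4814,-.4197,.003])];print(S,H)
C=[cv2.resize(s['image'][int(b)-20:int(b)+21,int(a)-20:int(a)+21],(328,328),interpolation=2) for a,b in S]
cv2.imwrite('pics/sc.png',np.hstack(C)[...,::-1]);print([(int(a)-20,int(b)-20) for a,b in S])
```

```text
studs [array([0.56624017, 0.22872879, 0.153     ]), array([0.53130737, 0.0700505 , 0.153     ])] [0.54877377 0.14938965 0.153     ] 0.16247800015903824 12.416452954343535
holes [array([ 0.46965028, -0.25830082,  0.003     ]), array([ 0.47952169, -0.41961632,  0.003     ])] [ 0.47458598 -0.33895857  0.003     ] 0.16161724760940913 -3.5020003979820036
[array([203.60631287, 217.39220844]), array([246.19431649, 199.03428007])] [array([314.36196071, 198.65761173]), array([335.33459366, 180.00681431])]
[(183, 197), (226, 179)]
```

View pics/sc.png

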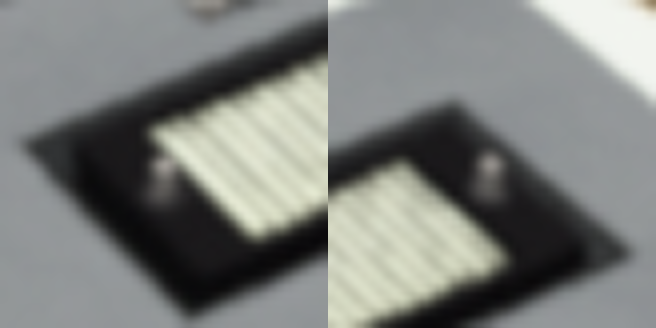

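Side crops show the stud tips at side px (203.2,217.6) and (245.8,198.8), which agrees with the top view to about 1 mm, so the stud middle is ≈ (0.551, 0.149), turned -12.4°. The plate is lifted and held, so I carry it over at height.

Call:
handwheel(moves=[[0.05,0.01,0,0,0,0.03],[0.11,0.02,0,0,0,0.06],[0.17,0.04,0,0,0,0.1],[0.23,0.05,0,0,0,0.14],[0.29,0.06,0,0,0,0.18],[0.35,0.07,0,0,0,0.22],[0.4,0.08,0,0,0,0.25],[0.44,0.09,0,0,0,0.27]])

```text
clock: 6.75
ee_pos: [0.5396, 0.1073, 0.2286]
ee_rot: [-2.444, -1.969, 0.007]
contact_force: [0.2, -0.3, -4.6]
finger_gap: 0.0107
gripper_force: 78.8
```

Call:
handwheel(moves=[[0.02,0,0,0,0,0],[0.03,0,0,0,0,0],[0.03,0,0,0,0,0],[0.03,0,0,0,0,0]])

```text
clock: 7.25
ee_pos: [0.5479, 0.1332, 0.232]
ee_rot: [2.448, 1.969, -0.001]
contact_force: [-0.2, -0.6, -5.1]
finger_gap: 0.0108
gripper_force: 78.7
```

Run:
```python
from h import *
s=arm.sense();M=R.from_rotvec(s['ee_rot']).as_matrix();print(M.round(3),np.degrees(np.arctan2(M[1,1],M[0,1])),M.T@(np.array([.551,.1484,s['ee_pos'][2]])-s['ee_pos']),s['contact_force'],s['ft_torque'])
```

```text
[[ 0.215  0.977 -0.001]
 [ 0.977 -0.215 -0.001]
 [-0.001 -0.    -1.   ]] -12.39270175554699 [ 1.55528271e-02 -2.29779336e-04 -1.14115801e-05] [-0.16285394 -0.58722962 -5.05204844] [ 0.0233392  -0.01603907 -0.01898719]
```

Call:
handwheel(moves=[[0.0155,0,0.03,0,0,0],[0.0155,0,0.06,0,0,0],[0.0155,0,0.08,0,0,0],[0.0155,0,0.086,0,0,0],[0.0155,0,0.086,0,0,0],[0.0155,0,0.086,0,0,0]])

```text
clock: 8.0
ee_pos: [0.5524, 0.1496, 0.1478]
ee_rot: [2.446, 1.969, 0.003]
contact_force: [0.1, 1.0, -5.9]
finger_gap: 0.011
gripper_force: 78.7
```

Run:
```python
from h import *
d=snap('top','t2');I=d['image'][150:255,162:274]
cv2.imwrite('pics/t2c.png',cv2.resize(np.clip(I.astype(int)*2,0,255).astype('u1'),None,fx=5,fy=5,interpolation=2)[...,::-1])
```

```text
(no output)
```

View pics/t2c.png

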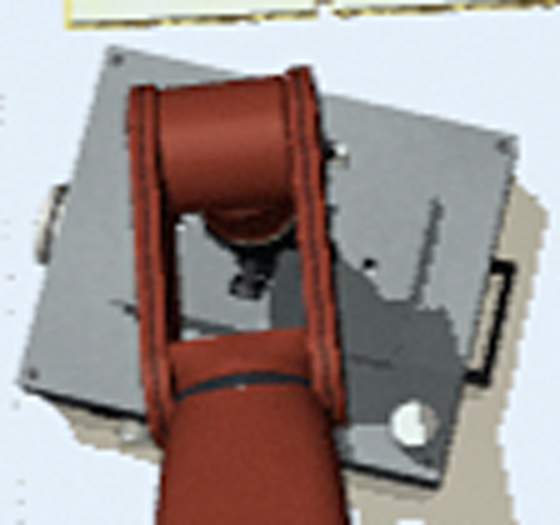

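The right hole shows dark at crop (370,265), and the left hole peeps out at about (181,227), next to the forearm.

Run:
```python
from h import *
d=np.load('t2.npz');s=arm.sense();print(s['ee_pos'],s['contact_force'])
z=s['ee_pos'][2]+.0172+.005
a=px(d,162+181/5-.4,150+227/5-.4,z);b=px(d,162+370/5-.4,150+265/5-.4,z);print(a,b,(a+b)/2,np.linalg.norm(a-b))
```

```text
[0.55229824 0.14962329 0.14779962] [ 0.30432711  0.01161105 -5.19315271]
[0.56385433 0.22557618 0.16999962] [0.53299942 0.06934481 0.16999962] [0.54842687 0.1474605  0.16999962] 0.15924906748869896
```

Call:
handwheel(moves=[[0,0,0.003,0,0,0],[0,0,0.006,0,0,0],[0,0,0.006,0,0,0]])

```text
clock: 8.43
ee_pos: [0.5509, 0.1496, 0.1399]
ee_rot: [-2.446, -1.97, 0.001]
contact_force: [-0.6, 0.0, -5.7]
finger_gap: 0.0108
gripper_force: 78.8
```

Call:
handwheel(moves=[[0,0,0.001,0,0,0],[0,0,0.002,0,0,0],[0,0,0.003,0,0,0],[0,0,0.003,0,0,0]])

```text
clock: 8.93
ee_pos: [0.5512, 0.1496, 0.1372]
ee_rot: [-2.447, -1.97, 0.0]
contact_force: [-0.7, -0.4, -4.4]
finger_gap: 0.0105
gripper_force: 78.8
```

Call:
handwheel(moves=[[0,0,0.001,0,0,0],[0,0,0.002,0,0,0],[0,0,0.002,0,0,0]])

```text
clock: 9.3
ee_pos: [0.5512, 0.1496, 0.1352]
ee_rot: [-2.447, -1.97, 0.0]
contact_force: [0.3, -0.2, -5.2]
finger_gap: 0.0109
gripper_force: 78.8
```

Call:
handwheel(moves=[[0,0,0.0005,0,0,0],[0,0,0.001,0,0,0],[0,0,0.001,0,0,0]])

```text
clock: 9.68
ee_pos: [0.5513, 0.1496, 0.1343]
ee_rot: [-2.447, -1.97, 0.0]
contact_force: [-0.3, 0.9, -4.5]
finger_gap: 0.0105
gripper_force: 78.7
```

Call:
handwheel(moves=[[0,0,0.0005,0,0,0],[0,0,0.001,0,0,0],[0,0,0.001,0,0,0]])

```text
clock: 10.05
ee_pos: [0.5513, 0.1496, 0.1332]
ee_rot: [-2.447, -1.97, 0.0]
contact_force: [0.4, -0.5, -4.5]
finger_gap: 0.0105
gripper_force: 78.7
```

Call:
handwheel(moves=[[0,0,0.001,0,0,0],[0,0,0.002,0,0,0],[0,0,0.002,0,0,0]])

```text
clock: 10.42
ee_pos: [0.5512, 0.1496, 0.1311]
ee_rot: [-2.447, -1.97, 0.0]
contact_force: [-0.1, -0.5, -4.1]
finger_gap: 0.0107
gripper_force: 78.7
```

Call:
handwheel(moves=[[0,0,0.001,0,0,0],[0,0,0.002,0,0,0],[0,0,0.002,0,0,0]])

```text
clock: 10.8
ee_pos: [0.5513, 0.1496, 0.1292]
ee_rot: [-2.447, -1.97, 0.0]
contact_force: [-0.7, -0.5, -4.8]
finger_gap: 0.0108
gripper_force: 78.7
```

Underside is at about 0.146 with no contact, so the holes are over the studs. I continue down gently.

Call:
handwheel(moves=[[0,0,0.001,0,0,0],[0,0,0.002,0,0,0],[0,0,0.003,0,0,0],[0,0,0.004,0,0,0],[0,0,0.004,0,0,0]])

```text
clock: 11.42
ee_pos: [0.5512, 0.1496, 0.1252]
ee_rot: [-2.447, -1.97, 0.0]
contact_force: [-0.3, 0.1, -4.5]
finger_gap: 0.0106
gripper_force: 78.7
```

Call:
handwheel(moves=[[0,0,0.0005,0,0,0],[0,0,0.001,0,0,0],[0,0,0.001,0,0,0]])

```text
clock: 11.8
ee_pos: [0.5513, 0.1496, 0.1243]
ee_rot: [-2.447, -1.97, 0.0]
contact_force: [-1.5, 0.2, -4.5]
finger_gap: 0.0107
gripper_force: 78.7
```

Call:
handwheel(moves=[[0,0,0.0005,0,0,0],[0,0,0.001,0,0,0],[0,0,0.001,0,0,0]])

```text
clock: 12.18
ee_pos: [0.5513, 0.1496, 0.1232]
ee_rot: [-2.447, -1.97, 0.0]
contact_force: [-1.3, -0.8, -4.9]
finger_gap: 0.0108
gripper_force: 78.7
```

Call:
handwheel(moves=[[0,0,0.0005,0,0,0],[0,0,0.0005,0,0,0],[0,0,0.0005,0,0,0]])

```text
clock: 12.55
ee_pos: [0.5513, 0.1496, 0.1228]
ee_rot: [2.447, 1.97, 0.0]
contact_force: [0.0, 0.5, -5.5]
finger_gap: 0.0108
gripper_force: 78.7
```

Call:
handwheel(moves=[[0,0,0.0003,0,0,0],[0,0,0.0005,0,0,0],[0,0,0.0005,0,0,0]])

```text
clock: 12.92
ee_pos: [0.5514, 0.1497, 0.1228]
ee_rot: [2.447, 1.97, 0.001]
contact_force: [-2.5, 0.1, 0.2]
finger_gap: 0.011
gripper_force: 79.5
```

The deck takes the weight at exactly the expected height. I release, rise, and look at the clips.

Call:
handwheel(moves=[[0,0,0,0,0,0],[0,0,0,0,0,0],[0,0,0,0,0,0],[0,0,0,0,0,0]], finger_gap=0.05)

```text
clock: 13.42
ee_pos: [0.5515, 0.1496, 0.1225]
ee_rot: [2.447, 1.97, 0.001]
contact_force: [1.0, 0.3, 0.8]
finger_gap: 0.0503
gripper_force: 0.0
```

Call:
handwheel(moves=[[0,0,-0.01,0,0,0],[0,0,-0.03,0,0,0],[0,0,-0.08,0,0,0],[0,0,-0.12,0,0,0],[-0.03,0,-0.14,0,0,0],[-0.05,0,-0.14,0,0,0],[-0.05,0,-0.14,0,0,0]])

```text
clock: 14.3
ee_pos: [0.5402, 0.0996, 0.2621]
ee_rot: [-2.449, -1.967, 0.0]
contact_force: [-0.2, 0.2, -0.8]
finger_gap: 0.0501
gripper_force: 0.0
```

Run:
```python
from h import *
d=snap('wrist','w3');print(arm.sense()['ee_pos'])
cv2.imwrite('pics/w3b.png',cv2.resize(d['image'],(800,600),interpolation=2)[...,::-1])
```

```text
[0.54005872 0.10031951 0.26145736]
```

View pics/w3b.png

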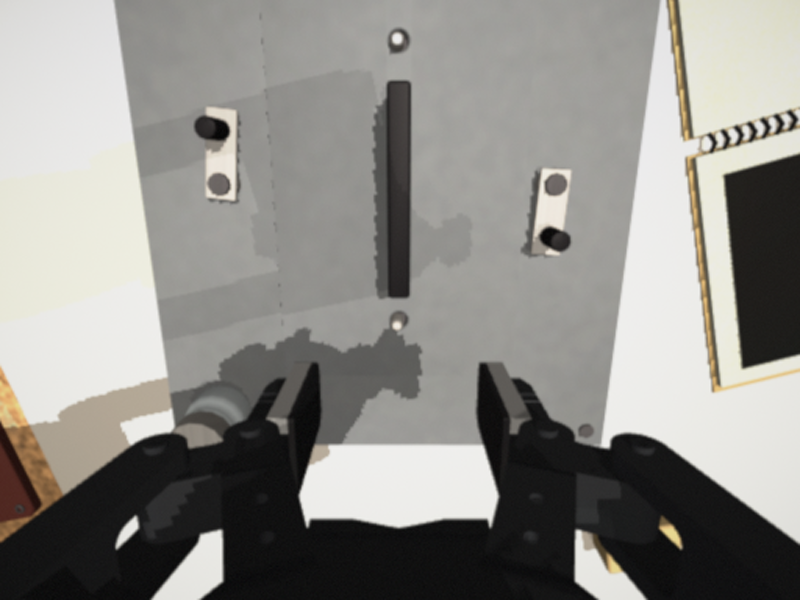

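The wrist view shows both studs through the holes with the plate flat. The knob tops are at (203,128) near and (562,240) far, the pivots at (219,184) and (555,184).

Run:
```python
from h import *
d=np.load('w3.npz');s=arm.sense();M=R.from_rotvec(s['ee_rot']).as_matrix()
f=lambda x,y,z=None:px(d,x*.64-.18,y*.64-.18,z)
kn,kf=f(203,127,.1735),f(563,240,.1735);pn,pf=f(219,184,.151),f(555,184,.151)
print(kn,kf,pn,pf,f(203,127)[2],f(219,184)[2],f(555,184)[2],(kn+kf)/2,(pn+pf)/2)
print(np.linalg.norm(kn-kf),np.linalg.norm(pn-pf),'exp',np.hypot(196,60),196)
a=np.radians(-12.4);X=np.array([np.cos(a),np.sin(a)]);Y=np.array([-X[1],X[0]]);c=((kn+kf)/2)[:2]
print('knob model',c-.098*X+.03*Y,c+.098*X-.03*Y)
print('plate z',[f(*q)[2] for q in [(300,100),(300,300),(480,120),(480,300)]],'deck',f(180,300)[2],f(600,300)[2])
print(M.T@(np.r_[c-.098*X+.03*Y,.113]-s['ee_pos']))
```

```text
[0.45838316 0.20606869 0.1735    ] [0.63460588 0.10661923 0.1735    ] [0.44920021 0.17738659 0.151     ] [0.64085549 0.13523569 0.151     ] 0.17371539561422078 0.15497304954347585 0.1536515694483485 [0.54649452 0.15634396 0.1735    ] [0.54502785 0.15631114 0.151     ]
0.20234782917499228 0.1962356862611264 exp 204.9780476051033 196
knob model [0.4572227  0.20668819] [0.63576634 0.10599973]
plate z [np.float64(0.1463283989533442), np.float64(0.14502135439594166), np.float64(0.1449464435910085), np.float64(0.14650343201327093)] deck 0.14205224082206003 0.14046940847125067
[ 0.08605789 -0.10356302  0.14860832]
```

Call:
handwheel(moves=[[0.04,-0.05,0.02,0,0,0],[0.08,-0.09,0.05,0,0,0],[0.086,-0.1035,0.09,0,0,0],[0.086,-0.1035,0.12,0,0,0],[0.086,-0.1035,0.148,0,0,0],[0.086,-0.1035,0.148,0,0,0],[0.086,-0.1035,0.148,0,0,0]], finger_gap=0.05)

```text
clock: 15.22
ee_pos: [0.4581, 0.2072, 0.1148]
ee_rot: [-2.447, -1.97, -0.0]
contact_force: [0.4, -0.6, -0.1]
finger_gap: 0.0499
gripper_force: 0.0
```

Call:
handwheel(moves=[[0,0,0,0,0,0],[0,0,0,0,0,0],[0,0,0,0,0,0],[0,0,0,0,0,0]], finger_gap=0, grip_n=20)

```text
clock: 15.72
ee_pos: [0.4592, 0.2072, 0.1158]
ee_rot: [2.446, 1.969, 0.004]
contact_force: [1.0, 0.8, 5.8]
finger_gap: 0.0107
gripper_force: 23.0
```

Call:
handwheel(moves=[[-0.0005,0.0054,-0.002,0,0,0.18],[-0.0019,0.0106,-0.002,0,0,0.36],[-0.0043,0.0154,-0.002,0,0,0.54],[-0.0074,0.0198,-0.002,0,0,0.72],[-0.0114,0.0235,-0.002,0,0,0.9],[-0.0159,0.0265,-0.002,0,0,1.08],[-0.0208,0.0286,-0.002,0,0,1.26],[-0.0261,0.0297,-0.002,0,0,1.44]])

```text
clock: 16.73
ee_pos: [0.4808, 0.1737, 0.1159]
ee_rot: [3.136, -0.141, -0.002]
contact_force: [-1.5, -3.9, -0.2]
finger_gap: 0.0109
gripper_force: 22.2
```

Call:
handwheel(moves=[[0,0.0048,0,0,0,0.14],[0,0.0048,0,0,0,0.14],[0,0.0048,0,0,0,0.14]])

```text
clock: 17.1
ee_pos: [0.48, 0.1702, 0.1159]
ee_rot: [3.122, -0.347, -0.003]
contact_force: [-3.1, 0.4, 0.6]
finger_gap: 0.0112
gripper_force: 21.4
```

Call:
handwheel(moves=[[0,0,0,0,0,0],[0,0,0,0,0,0],[0,0,0,0,0,0]], finger_gap=0.05)

```text
clock: 17.48
ee_pos: [0.4812, 0.1703, 0.1165]
ee_rot: [-3.122, 0.351, -0.001]
contact_force: [-0.1, 0.3, -0.3]
finger_gap: 0.0498
gripper_force: 0.0
```

Call:
handwheel(moves=[[0,0,-0.02,0,0,0],[0,0,-0.06,0,0,0],[0,0,-0.1,0,0,0],[0,0,-0.1,0,0,0]])

```text
clock: 17.98
ee_pos: [0.4835, 0.1707, 0.2206]
ee_rot: [-3.12, 0.351, -0.012]
contact_force: [0.2, -0.2, -0.3]
finger_gap: 0.0502
gripper_force: 0.0
```

Run:
```python
from h import *
s=arm.sense();M=R.from_rotvec(s['ee_rot']).as_matrix();print(M.T@(np.r_[.6355,.1062,.116]-s['ee_pos']),np.arctan2(M[1,1],M[0,1])+np.radians(12.4))
```

```text
[0.1617262  0.02945403 0.10564265] -1.5783011399877822
```

Call:
handwheel(moves=[[0.04,0.01,0,0,0,-0.18],[0.08,0.02,0,0,0,-0.36],[0.12,0.03,0,0,0,-0.54],[0.16,0.03,0,0,0,-0.72],[0.162,0.0285,0,0,0,-0.9],[0.162,0.0285,0,0,0,-1.08],[0.162,0.0285,0,0,0,-1.26],[0.162,0.0285,0,0,0,-1.44]])

```text
clock: 18.98
ee_pos: [0.632, 0.1063, 0.2147]
ee_rot: [-2.573, -1.802, 0.003]
contact_force: [-0.5, -0.9, 0.6]
finger_gap: 0.0498
gripper_force: 0.0
```

Call:
handwheel(moves=[[0,0,0,0,0,-0.138],[0,0,0,0,0,-0.138],[0,0,0,0,0,-0.138]])

```text
clock: 19.35
ee_pos: [0.6322, 0.1064, 0.2155]
ee_rot: [-2.451, -1.964, 0.001]
contact_force: [0.0, -0.6, 0.3]
finger_gap: 0.05
gripper_force: 0.0
```

Run:
```python
from h import *
s=arm.sense();M=R.from_rotvec(s['ee_rot']).as_matrix();print(M.T@(np.r_[.6355,.1062,.116]-s['ee_pos']),np.arctan2(M[1,1],M[0,1])+np.radians(12.4))
```

```text
[0.00057642 0.0033573  0.09951995] -0.0032024712027283464
```

Call:
handwheel(moves=[[0.0005,0.003,0.03,0,0,0],[0.0005,0.003,0.06,0,0,0],[0.0005,0.003,0.085,0,0,0],[0.0005,0.003,0.0985,0,0,0],[0.0005,0.003,0.0985,0,0,0]])

```text
clock: 19.98
ee_pos: [0.6348, 0.1062, 0.1167]
ee_rot: [-2.449, -1.966, 0.003]
contact_force: [-1.2, -0.8, -0.0]
finger_gap: 0.0501
gripper_force: 0.0
```

Call:
handwheel(moves=[[0,0,0,0,0,0],[0,0,0,0,0,0],[0,0,0,0,0,0],[0,0,0,0,0,0]], finger_gap=0, grip_n=20)

```text
clock: 20.48
ee_pos: [0.6356, 0.1064, 0.1193]
ee_rot: [2.449, 1.968, 0.001]
contact_force: [-4.4, -0.2, 6.0]
finger_gap: 0.0107
gripper_force: 21.0
```

Call:
handwheel(moves=[[0.0005,-0.0054,-0.002,0,0,0.18],[0.0019,-0.0106,-0.002,0,0,0.36],[0.0043,-0.0154,-0.002,0,0,0.54],[0.0074,-0.0198,-0.002,0,0,0.72],[0.0114,-0.0235,-0.002,0,0,0.9],[0.0159,-0.0265,-0.002,0,0,1.08],[0.0208,-0.0286,-0.002,0,0,1.26],[0.0261,-0.0297,-0.002,0,0,1.44]])

```text
clock: 21.48
ee_pos: [0.6125, 0.1377, 0.1195]
ee_rot: [3.137, -0.145, 0.001]
contact_force: [3.2, -1.7, -3.5]
finger_gap: 0.0109
gripper_force: 20.2
```

Call:
handwheel(moves=[[0,-0.0048,0,0,0,0.14],[0,-0.0048,0,0,0,0.14],[0,-0.0048,0,0,0,0.14]])

```text
clock: 21.85
ee_pos: [0.6132, 0.1422, 0.1195]
ee_rot: [3.122, -0.35, 0.002]
contact_force: [5.0, -2.3, -5.3]
finger_gap: 0.0108
gripper_force: 20.1
```

Call:
handwheel(moves=[[0,0,0,0,0,0],[0,0,0,0,0,0],[0,0,0,0,0,0]], finger_gap=0.05)

```text
clock: 22.22
ee_pos: [0.6126, 0.1432, 0.1202]
ee_rot: [-3.121, 0.353, -0.001]
contact_force: [-0.0, -0.6, 0.2]
finger_gap: 0.0501
gripper_force: 0.0
```

Call:
handwheel(moves=[[0,0,-0.02,0,0,0],[0,0,-0.06,0,0,0],[0,0,-0.12,0,0,0],[0,0,-0.16,0,0,0],[0,0,-0.16,0,0,0],[0,0,-0.16,0,0,0]])

```text
clock: 22.98
ee_pos: [0.6124, 0.143, 0.2803]
ee_rot: [-3.121, 0.354, -0.001]
contact_force: [-0.5, 0.4, -0.5]
finger_gap: 0.0496
gripper_force: 0.0
```

Run:
```python
from h import *
d=snap('wrist','w4')
cv2.imwrite('pics/w4b.png',cv2.resize(d['image'],(800,600),interpolation=2)[...,::-1])
```

```text
(no output)
```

View pics/w4b.png

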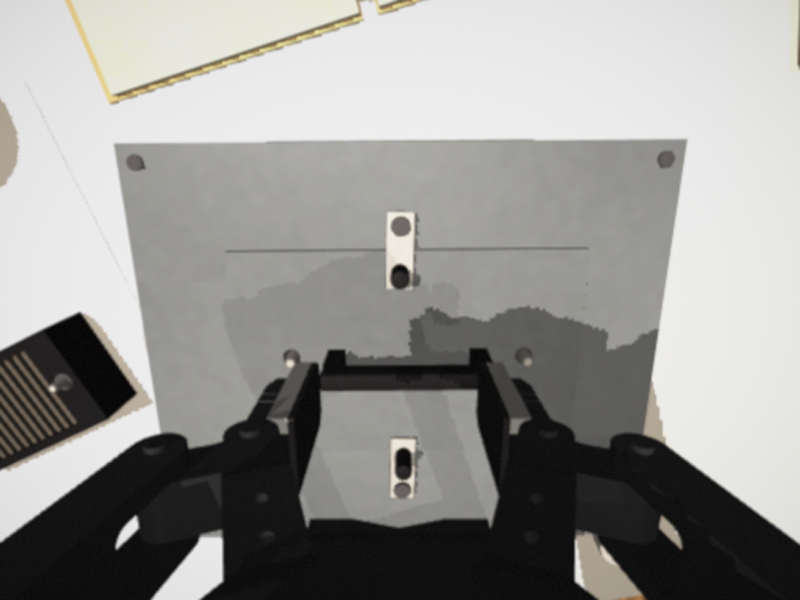

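The far clip (400,250) and near clip (403,470) both point straight in over the plate's edges. The plate is flush with both studs through, at (291,358) and (524,358), and the gripper is clear. Handing in.

```bash
python3 -c "
from rig import arm
print(arm.close_job())"
```

```text
the job is handed in; nothing more can be done
None
```

The cover plate is on flush with both studs through its holes, both clips are turned fully in, and the job is handed in at about 23 s of the 72 s; the hand-in gave no verdict.

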